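Turn a slide carrier over with a lifter

ROBOT

A 7-joint arm with a two-finger parallel gripper is mounted at the origin on a cart in front of the work surface, level with it; the furniture and walls round the work are solid. World frame = base frame: x ahead of the robot, y to its left, z up, the work surface at z = 0. Lengths are in m, angles in rad, forces in N, time in s.
With the tool pointing down it reaches from about 0.35 to 0.9 m from the base axis. Payload 8.1 kg.
Tool frame: the origin (TCP) lies on the centre line of the jaws, within the pads' length; the fingertips stand arm.tips_ahead ahead of it and the grasp point (between the pads) lies 8 mm behind it (arm.tips_ahead is the distance from the TCP to the fingertips, in m); z points along the fingers, y is the direction in which the jaws open and shut (so a half turn about z gives the same grasp; the last joint's range is limited). The gripper opens to 92 mm and grips with 3 to 60 N. Pads are 19 mm wide; open, the fingers measure 130 mm over their backs; the gripper's body (75 mm by 190 mm) begins 47 mm behind the grasp point.
Start: joints at [-1.428, 0.434, 0.025, 1.573, -0.012, 1.134, -0.075], TCP at [0.152, 0.606, 0.238] pointing down, gripper open.
Joint ranges: [-2.62, 2.62], [-0.44, 2.09], [-1.27, 1.32], [0.08, 2.57], [-1.32, 4.46], [0.12, 2], [-2.74, 2.74]. Speed limits (rad/s): [2.22, 2.22, 3.01, 3.01, 3.14, 3.14, 3.14].

INTERFACE

Orientations are given as a rotation vector (axis times angle).
In Python, from cell import arm gives the robot as it stands. The module is installed in compiled form; this text tells all that it offers.
- The arm moves only by the tool jog_arm, never from a script. Its argument "moves" is a list of rows, each an object with "twist": the turn, a rotation vector about the tool's x, y, z in units of 10 degrees (1.0 is 10 degrees), a list of three; "xyz": the shift along the tool's x, y, z in units of 60 mm (1.0 is 60 mm), a list of three; "grip": the closure, from -1 (fully open) to 1 (shut). A call has 1 to 5 rows; each row is the pose to reach, as a shift and turn from the pose commanded when the call began, along the tool's axes at that moment; what a row does not reach only later rows make up. A row lasts 1/8 s, in which the tool goes at most 62.5 mm and 10.7 degrees, less where a joint would pass 70% of its speed; a pose out of reach is approached as far as the arm can. A call with a gripper value outside its range is refused whole. The fingers move at their own pace and stop on an object; "force" is the grip in N (left out, the last holds). Time passes only in rows, so rows that repeat a pose let the fingers close. It gives the time, the measured TCP pose, the force and the opening at its end, in the units of the state.
- arm.observe(): the state, without advancing time (a new reading comes with each control period).
- arm.get_image(name): name is "scene" or "top" or "wrist"; returns the picture (420x560x3 uint8, blue, green, red); there is no depth.
- arm.camera_params(name): a dict with "mtx" (3x3 intrinsics, pixels), "T" (4x4, takes a point from camera to world coordinates); the wrist camera has in their place "T_tool_cam" (4x4, takes a point from camera to tool coordinates, whose origin is the TCP and whose axes are the flange's). Camera axes: x right, y down, z forward; pixel columns grow to the right and rows downward; lengths in m; the calibration is good to about 2 mm. The wrist camera is an equidistant fisheye: a pixel r from the principal point sees the ray r / f radians off the axis. A picture is of the moment at which its call begins: read the wrist's pose just before it. camera_params takes no time and is no camera call.
- arm.sign_off(): hands the job in, once; it reports no verdict.
The state is a dict: "clock": time; "joints": joint angles; "dq": joint speeds; "joint_efforts": joint torques, N m; "position": TCP position; "ee_rot": TCP orientation; "force": force on the tool from outside, world axes, zero at the start; "ft_torque": the same for the moment, N m; "width": opening from 0.0 (shut) to 1.0 (fully open).
Only numpy, scipy, OpenCV 4.12 (cv2) and the standard library are available. Lean on these libraries where they do the work, as an engineer would, in place of code of your own. Each camera call takes 0.05 s, during which the arm holds its last target. There are 200 camera calls.

TASK

Take the cranked lifter from its rest, slide its blade into the open end of the turning jig, under the edge of the slide carrier, and with it tip the carrier over the groove so that it lies flat, glass side up, in the other half of the jig. Then lay the lifter back in both forks of its rest as it lay before, blade pointing the same way, and let go. Never touch the carrier with the gripper, and leave the vial, the dish and the tweezers where they are.

Things in the scene. Friction and masses are not known exactly. Their poses are not given: they have to be found in the camera images.
- jig: Bare metal turning jig fixed to the worktop, 168 x 96 mm. Origin on the worktop below the middle of its cross groove; x = direction in which the carrier turns over, z up. Start deck: two ledges (y = +-(22 to 44) mm, x -78 to -6 mm), tops at z = 16 mm; the 44 mm wide channel between them (floor z = 3 mm) is open at the x = -83 mm end, so a blade fits in below the carrier.
- jig_groove (a point): Middle of the groove across the jig, at deck height (z = 16 mm); axes as the jig's. Groove: x -6 to 6 mm, floor 6 mm below the deck. When the carrier's near edge is lifted, its far edge drops into the groove and is held there; pushed past upright it falls over to +x. Side cheeks with inner faces at y = +-40 mm rise 7 mm above both decks.
- turned_nest (a point): Middle of the receiving deck, at its top, 16 mm over the worktop, 36 mm past the groove's middle; axes as the jig's. Two ledges like the start deck's, with black rubber tops, x 6 to 80 mm past the groove's middle, closed by a 22 mm high end wall.
- carrier_centre (a point): Centre of the loose slide carrier, an aluminium plate 64 mm (its x) x 72 mm (its y) x 6 mm thick, 60 g. It starts glass side down on the start deck, centre about 34 mm before the groove, its x along the jig's x within a few degrees. Its z axis points out of the plain back: up at the start, down when the glass side is up.
- rest: Grey rest for the lifter, fixed to the worktop: base 124 x 50 x 6 mm with two forks at x = +-50 mm, each 8 mm thick. Origin on the worktop below its middle, x along the handle towards the blade end, z up. Fork slots 22 mm wide along y, floor at z = 34 mm, prongs up to z = 49 mm. Beware: a tall machine stands on the worktop to the left of it (x above 0.36 m, y above 0.46 m).
- rest_seat (a point): Where the middle of the lifter's handle belongs: 40 mm above the worktop, midway between the forks; axes as the rest's.
- lifter_grip (a point): Middle of the handle of the loose lifter (90 g): straight white handle 130 mm long (x), 14 mm wide (y), 12 mm high (z), level in the rest; grasp it here across its width, between the forks. x points to the blade end, z up as it lies. From x = 65 mm a flat steel blade 75 x 24 x 2 mm rises forward at 40 degrees; with the blade level, the handle rises backward at 40 degrees.
- lifter_tip (a point): Middle of the front edge of the lifter's blade: at x = 122.5 mm, y = 0, z = 48.2 mm in the axes of the handle; same axes as lifter_grip.
- vial: Bystander: small capped glass vial, 28 mm wide, 56 mm high, origin at its underside.
- dish: Bystander: clear round flat dish, 74 mm wide, 12 mm high, origin at its underside.
- curved_tweezers: Bystander: steel tweezers lying flat, 126 mm long, origin at its underside.
Mind the look-alikes: they are no part of the job. Leave any red look-alike of the part that bears carrier_centre alone.

How it is judged:
On the way, in this order (a step that is already met when the one before it is completed fails the run):
1. the lifter is taken out of its rest (distance between lifter_grip and rest_seat above 0.05 m), for 0.1 s.
2. the lifter carries the carrier's raised near edge: the carrier leans 20 to 80 degrees, touching the blade (contact force between lifter and carrier above 0.03 N and angle between carrier_centre's own z axis and vertical between 0.35 and 1.4 rad), for 0.2 s.
3. the carrier lies glass side up on the receiving deck (angle between carrier_centre's own z axis and vertical above 3.05 rad and x of carrier_centre in the frame of jig above 0.02 m and z of carrier_centre in the frame of jig below 0.022 m), for 0.2 s.
At the end, for the whole second after the job is handed in: The carrier lies flat, glass side up, on the receiving deck between the cheeks, centre 20 to 52 mm past the groove; the lifter lies level in both forks of its rest, released, within 15 mm along, 8 mm across and 4 mm above its seat, blade pointing as before (all of step 3 and x of carrier_centre in the frame of jig below 0.052 m and z of carrier_centre in the frame of jig above 0.016 m and x of lifter_grip in the frame of rest_seat between -0.015 and 0.015 m and y of lifter_grip in the frame of rest_seat between -0.008 and 0.008 m and z of lifter_grip in the frame of rest_seat below 0.004 m and x of lifter_tip in the frame of rest_seat above 0.09 m and angle between lifter_grip's own z axis and vertical below 0.12 rad and y of carrier_centre in the frame of jig between -0.008 and 0.008 m); the robot touches nothing.
It fails at once if the gripper touches the carrier (contact force between the fingers and carrier above 0.3 N).
It fails at once if a bystander is moved more than 25 mm (distance of any of vial, dish, curved_tweezers from where it was at the start of the episode above 0.025 m).
It also fails if it takes over 53 s, if anything falls off the work surface, if the arm or the gripper's body presses on something with over 40 N, if the wrist force passes 120 N, or if a joint passes its speed limit or range.

## Working session

There is one attempt and no reset: what is moved stays moved. The work goes in short steps, Python scripts to look and compute and a tool call to move; the robot and the scene stay as the last step left them, time stands still between calls to the robot, and variables do not carry over. Pictures are saved under pics/ and viewed, about 8 in all and at most 12, crops included, and the job is handed in when it is done.

Besides the shell and the picture viewer there is one more tool, called after "Request:" by a JSON object that holds its "api" and its "payload", one argument or row to a line. jog_arm: Moves the arm, as the interface text tells. Its arguments: {"type":"object","properties":{"moves":{"type":"array","items":{"type":"object","properties":{"twist":{"type":"array","items":{"type":"number"}},"xyz":{"type":"array","items":{"type":"number"}},"grip":{"type":"number"}}}},"force":{"type":"number"}},"required":["moves"]}

```bash
mkdir -p pics; python3 - <<'E'
from cell import arm
import cv2,numpy as np
np.set_printoptions(precision=4,suppress=True)
s=arm.observe();print(s, arm.tips_ahead)
for n in("scene","top","wrist"):
    cv2.imwrite(f"pics/{n}0.png",arm.get_image(n)); print(n,arm.camera_params(n))
E
```

```text
{'clock': 0.0, 'joints': array([-1.4276,  0.4352,  0.0249,  1.5741, -0.0116,  1.134 , -0.0751]), 'dq': array([-0.0015,  0.0001, -0.0007,  0.0005, -0.0014, -0.001 , -0.0009]), 'joint_efforts': array([  0.0002, -66.7856,   0.9849, -31.4468,  -0.0607,   0.0423,
         0.0002]), 'position': array([0.152 , 0.6057, 0.2369]), 'ee_rot': array([-0.3852, -3.1178,  0.0025]), 'force': array([ 0.9851,  0.7975, -0.0712]), 'ft_torque': array([ 0.0231, -0.0182, -0.0136]), 'width': 1.0008047014114794} 0.011
scene {'mtx': array([[392.8046,   0.    , 280.0551],
       [  0.    , 392.8046, 203.4473],
       [  0.    ,   0.    ,   1.    ]]), 'T': array([[-0.8851, -0.2885,  0.3652,  0.238 ],
       [-0.4649,  0.5861, -0.6636,  0.5802],
       [-0.0226, -0.7571, -0.6529,  0.7153],
       [ 0.    ,  0.    ,  0.    ,  1.    ]])}
top {'mtx': array([[428.5605,   0.    , 278.1754],
       [  0.    , 428.5605, 210.7991],
       [  0.    ,   0.    ,   1.    ]]), 'T': array([[-0.0021, -0.9765,  0.2156,  0.3434],
       [-1.    ,  0.0027,  0.0025, -0.096 ],
       [-0.003 , -0.2156, -0.9765,  1.288 ],
       [ 0.    ,  0.    ,  0.    ,  1.    ]])}
wrist {'mtx': array([[325.1923,   0.    , 281.1113],
       [  0.    , 325.1923, 210.6018],
       [  0.    ,   0.    ,   1.    ]]), 'T_tool_cam': array([[ 0.    , -0.9687, -0.2481,  0.0667],
       [ 1.    ,  0.0001, -0.0003, -0.0011],
       [ 0.0003, -0.2481,  0.9687, -0.1471],
       [ 0.    ,  0.    ,  0.    ,  1.    ]])}
```

View pics/scene0.png

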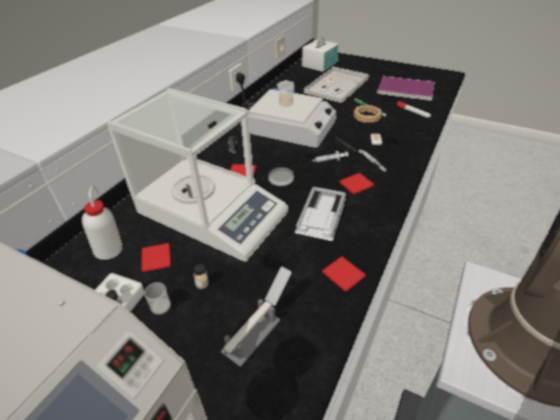

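View pics/top0.png

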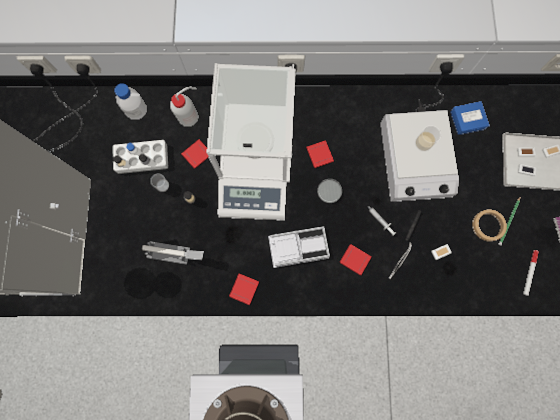

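The scene picture shows the rest and lifter at about (255,325), blade up towards (282,280), and the jig at (322,212). In the top picture the rest is at (170,253) with the blade towards +col (world -y), and the jig is at (299,247). I'll enlarge both next.

```bash
python3 - <<'E'
import cv2,numpy as np
t=cv2.imread("pics/top0.png")
a=cv2.resize(t[228:278,130:220],None,fx=8,fy=8,interpolation=cv2.INTER_CUBIC)[:,:640]
a=cv2.resize(t[232:272,135:215],(640,320),interpolation=cv2.INTER_CUBIC)
b=cv2.resize(t[225:270,262:336],(592,360),interpolation=cv2.INTER_CUBIC)
c=np.zeros((600,800,3),np.uint8)
a=cv2.resize(t[234:270,138:210],(576,288),interpolation=cv2.INTER_CUBIC)
b=cv2.resize(t[226:268,262:334],(504,294),interpolation=cv2.INTER_CUBIC)
c[:288,:576]=a; c[300:594,:504]=b
cv2.imwrite("pics/crop1.png",c)
E
```

```text
(no output)
```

View pics/crop1.png

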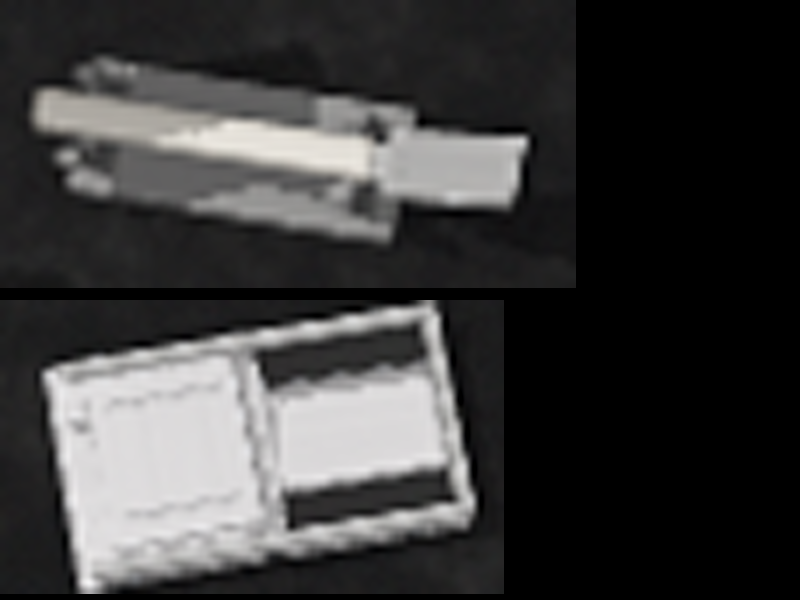

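The enlarged crop puts the handle ends at full-image pixels (142.4,247.8) and (184.3,253.0). The jig's outer corners are at (268.4,236.3), (324.1,226.4), (329.4,258.1) and (274.1,266.7). The black receiving deck is on the right, which is world -y.

```bash
cat > h.py <<'E'
from cell import arm
import numpy as np, cv2
from scipy.spatial.transform import Rotation as R
np.set_printoptions(precision=4,suppress=True)
def ray(n,uv,st=None):
    p=arm.camera_params(n);K=p["mtx"]
    x=(uv[0]-K[0,2])/K[0,0];y=(uv[1]-K[1,2])/K[1,1]
    if n=="wrist":
        r=np.hypot(x,y)+1e-12
        d=np.array([x/r*np.sin(r),y/r*np.sin(r),np.cos(r)])
        T=np.eye(4);T[:3,:3]=R.from_rotvec(st["ee_rot"]).as_matrix();T[:3,3]=st["position"]
        T=T@p["T_tool_cam"]
    else: d=np.array([x,y,1]);T=p["T"]
    return T[:3,3],T[:3,:3]@d
def onz(n,uv,z,st=None):
    o,d=ray(n,uv,st);return o+d*(z-o[2])/d[2]
E
python3 - <<'E'
from h import *
a=onz("top",(142.4,247.8),.046);b=onz("top",(184.25,253),.046);print("handle",a,b,np.linalg.norm(a-b),(a+b)/2)
d=b-a;print("yaw",np.degrees(np.arctan2(d[1],d[0])))
# top-view outer corners; which height? assume 23mm
c=[onz("top",q,.023) for q in((268.4,236.3),(324.1,226.4),(329.4,258.1),(274.1,266.7))]
print(np.array(c));
for i in range(4): 
  d=c[(i+1)%4]-c[i];print(np.linalg.norm(d),np.degrees(np.arctan2(d[1],d[0])))
print(np.mean(c,0))
s=arm.observe();print(R.from_rotvec(s["ee_rot"]).as_matrix())
for q in((190,198),(329,191),(400,262)):print(onz("top",q,0.02))
E
```

```text
handle [0.5082 0.3032 0.046 ] [0.4927 0.1804 0.046 ] 0.12373764763898008 [0.5005 0.2418 0.046 ]
yaw -97.19651715593317
[[ 0.5448 -0.0635  0.023 ]
 [ 0.5744 -0.2304  0.023 ]
 [ 0.4794 -0.2436  0.023 ]
 [ 0.4545 -0.0805  0.023 ]]
0.16949906515419136 -79.95649855238848
0.09595052682356497 -172.07385634513392
0.16501674847563375 98.6643199977669
0.09191851801202647 10.657551646736104
[ 0.5133 -0.1545  0.023 ]
[[-0.9699  0.2434 -0.0002]
 [ 0.2434  0.9699 -0.0012]
 [-0.0001 -0.0012 -1.    ]]
[0.6641 0.1762 0.02  ]
[ 0.6849 -0.2485  0.02  ]
[ 0.4677 -0.4518  0.02  ]
```

```bash
cat >> h.py <<'E'
def Rt(yaw_y,tilt=0):
    """tool pointing down, tool y at heading yaw_y (deg), then turned by tilt (deg) about tool y"""
    t=np.radians(yaw_y);y=np.array([np.cos(t),np.sin(t),0]);z=np.array([0,0,-1.]);x=np.cross(y,z)
    return np.column_stack([x,y,z])@R.from_rotvec([0,np.radians(tilt),0]).as_matrix()
def plan(p,Rm):
    s=arm.observe();R0=R.from_rotvec(s["ee_rot"]).as_matrix()
    d=R0.T@(np.array(p)-s["position"])/.06; w=np.degrees(R.from_matrix(R0.T@Rm).as_rotvec())/10
    print("xyz",d,"|mm|",np.linalg.norm(d)*60,"twist",w,"rows>=",max(np.linalg.norm(d)*60/62.5,np.linalg.norm(w)/1.07))
E
python3 - <<'E'
from h import *
plan([.28,.32,.24],Rt(35))
for q in((220,217),(285,219)):print([onz("top",q,z) for z in (0,.05)])
# check scene view of handle to fix height/pos: projections handled later
E
```

```text
xyz [-3.2282 -4.1019 -0.0427] |mm| 313.20414056330725 twist [-0.0063  0.003   4.0915] rows>= 5.011266249012916
[array([0.6088, 0.0858, 0.    ]), array([0.5985, 0.0788, 0.05  ])]
[array([ 0.602 , -0.1136,  0.    ]), array([ 0.5919, -0.1129,  0.05  ])]
```

Request:
{"api": "jog_arm", "payload": {
  "moves": [
    {"xyz": [-0.64,-0.8,0],"twist": [0,0,0.8],"grip": -1},
    {"xyz": [-1.28,-1.6,0],"twist": [0,0,1.6],"grip": -1},
    {"xyz": [-1.92,-2.4,0],"twist": [0,0,2.4],"grip": -1},
    {"xyz": [-2.56,-3.2,0],"twist": [0,0,3.2],"grip": -1},
    {"xyz": [-3.2,-4.1,0],"twist": [0,0,4.0],"grip": -1}
  ]
}}

```text
clock: 0.78
position: [0.2778, 0.3225, 0.2377]
ee_rot: [1.435, 2.795, 0.001]
force: [1.2, 0.4, 0.3]
width: 1.003
```

```bash
python3 - <<'E'
from h import *
plan([.49,.25,.22],Rt(-7))
E
```

```text
xyz [-3.0427  2.171   0.2956] |mm| 224.97130654979125 twist [ 0.0015 -0.0016  4.2639] rows>= 3.9849580586985236
```

Request:
{"api": "jog_arm", "payload": {
  "moves": [
    {"xyz": [-0.65,0.45,0.05],"twist": [0,0,0.9],"grip": -1},
    {"xyz": [-1.3,0.9,0.1],"twist": [0,0,1.8],"grip": -1},
    {"xyz": [-1.95,1.4,0.2],"twist": [0,0,2.7],"grip": -1},
    {"xyz": [-2.6,1.85,0.25],"twist": [0,0,3.6],"grip": -1},
    {"xyz": [-3.04,2.17,0.3],"twist": [0,0,4.26],"grip": -1}
  ]
}}

```text
clock: 1.4
position: [0.4914, 0.2518, 0.2195]
ee_rot: [2.353, 2.081, -0.0]
force: [-0.1, 0.7, -0.2]
width: 1.002
```

```bash
python3 - <<'E'
from h import *
s=arm.observe();print(s["clock"],s["position"],s["ee_rot"],s["joints"])
im=arm.get_image("wrist");cv2.imwrite("pics/w1.png",cv2.resize(im,(784,588),interpolation=cv2.INTER_CUBIC))
np.save("w1.npy",np.r_[s["position"],s["ee_rot"]])
E
```

```text
1.4 [0.4914 0.2518 0.2195] [ 2.3528  2.0807 -0.    ] [-0.9352  0.349   0.4864  1.8072 -0.1866  1.0307 -0.4999]
```

View pics/w1.png

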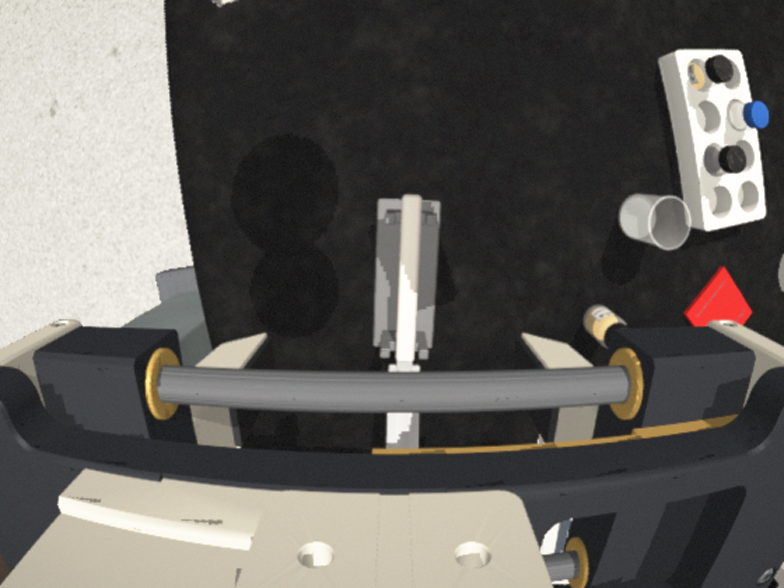

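The wrist view shows the handle running from its rear end at (412,197) to its front at (405,363), with fork prongs at either side. The vial is at (603,322) and clear of the gripper.

```bash
python3 - <<'E'
from h import *
v=np.load("w1.npy");st=dict(position=v[:3],ee_rot=v[3:])
P=lambda u,z:onz("wrist",np.array(u)/1.4,z,st)
a=P((412,197),.046);b=P((405,363),.046);d=b-a
print("handle",a,b,np.linalg.norm(d),np.degrees(np.arctan2(d[1],d[0])),(a+b)/2)
for p in((386,211),(434,211),(388,350),(426,350)):print("prong",P(p,.049))
E
```

```text
handle [0.5104 0.3035 0.046 ] [0.4911 0.1807 0.046 ] 0.12431922357049904 -98.94915945134451 [0.5008 0.2421 0.046 ]
prong [0.4912 0.2961 0.049 ]
prong [0.5244 0.2921 0.049 ]
prong [0.4798 0.194  0.049 ]
prong [0.508  0.1905 0.049 ]
```

```bash
python3 - <<'E'
from h import *
M=Rt(-8,-20);g=np.array([.5007,.2423,.040]);z=M[:,2];print(z)
plan(g+z*(.008-.11),M)
E
```

```text
[-0.0476 -0.3387 -0.9397]
xyz [0.4709 0.1178 1.3906] |mm| 88.37151914755653 twist [ 0.027  -1.992   0.0488] rows>= 1.862405905800975
```

Request:
{"api": "jog_arm", "payload": {
  "moves": [
    {"xyz": [0.2,0.05,0.6],"twist": [0,-0.8,0.02],"grip": -1},
    {"xyz": [0.4,0.1,1.2],"twist": [0,-1.6,0.05],"grip": -1},
    {"xyz": [0.47,0.12,1.39],"twist": [0.03,-1.99,0.05],"grip": -1},
    {"xyz": [0.47,0.12,1.39],"twist": [0.03,-1.99,0.05],"grip": -1}
  ]
}}

```text
clock: 1.95
position: [0.4987, 0.2817, 0.1342]
ee_rot: [2.163, 1.915, -0.388]
force: [0.2, -0.8, 0.4]
width: 1.0
```

```bash
python3 - <<'E'
from h import *
M=Rt(-8,-20);g=np.array([.5007,.2423,.040]);z=M[:,2]
plan(g+z*(.008),M)
s=arm.observe();print(s["position"])
im=arm.get_image("wrist");cv2.imwrite("pics/w2.png",cv2.resize(im,(784,588),interpolation=cv2.INTER_CUBIC))
E
```

```text
xyz [-0.0699  0.1222  1.8301] |mm| 110.13165259345332 twist [0.0015 0.005  0.1036] rows>= 1.7621064414952532
[0.4987 0.2817 0.1342]
```

View pics/w2.png

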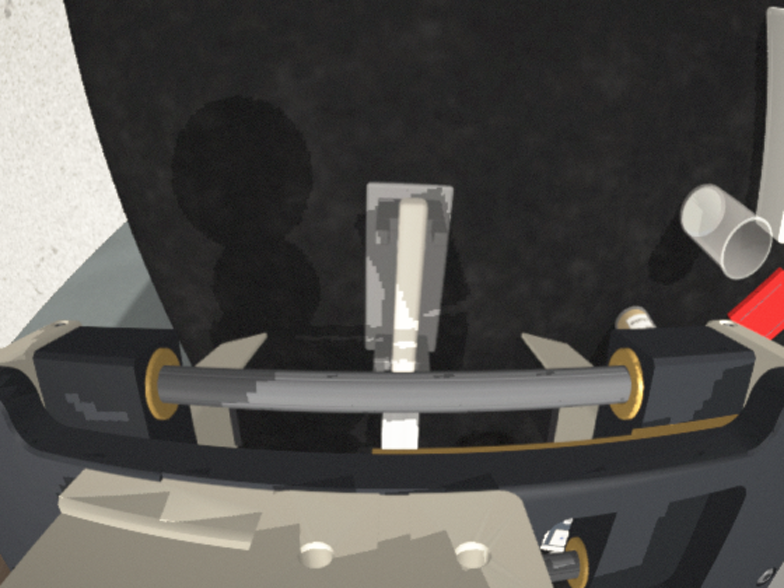

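The handle appears between the fingers, from (412,200) to (403,372), a few mm right of the tool's centre line. That agrees with the planned 7 mm correction.

Request:
{"api": "jog_arm", "payload": {
  "moves": [
    {"xyz": [-0.03,0.12,0.6],"twist": [0,0,0.1],"grip": -1},
    {"xyz": [-0.07,0.12,1.2],"twist": [0,0,0.1],"grip": -1},
    {"xyz": [-0.07,0.12,1.6],"twist": [0,0,0.1],"grip": -1},
    {"xyz": [-0.07,0.12,1.83],"twist": [0,0,0.1],"grip": -1},
    {"xyz": [-0.07,0.12,1.83],"twist": [0,0,0.1],"grip": -1}
  ]
}}

```text
clock: 2.62
position: [0.5017, 0.2375, 0.0351]
ee_rot: [2.185, 1.89, -0.38]
force: [0.6, 0.3, -0.3]
width: 1.001
```

```bash
python3 - <<'E'
from h import *
M=Rt(-8,-20);g=np.array([.5007,.2423,.040]);z=M[:,2]
plan(g+z*(.008),M)
E
```

```text
xyz [ 0.0433 -0.0277  0.0306] |mm| 3.5903026155730253 twist [ 0.0047 -0.0142 -0.0289] rows>= 0.057444841849168406
```

Request:
{"api": "jog_arm", "payload": {
  "moves": [
    {"xyz": [0.04,-0.03,0.03],"twist": [0,0,0],"grip": 0.3},
    {"xyz": [0.04,-0.03,0.03],"twist": [0,0,0],"grip": 1},
    {"xyz": [0.04,-0.03,0.03],"twist": [0,0,0],"grip": 1},
    {"xyz": [0.04,-0.03,0.03],"twist": [0,0,0],"grip": 1},
    {"xyz": [0.04,-0.03,0.03],"twist": [0,0,0],"grip": 1}
  ],
  "force": 40
}}

```text
clock: 3.25
position: [0.5, 0.2403, 0.032]
ee_rot: [2.183, 1.891, -0.381]
force: [0.7, -0.1, -0.0]
width: 0.506
```

Request:
{"api": "jog_arm", "payload": {
  "moves": [
    {"grip": 1,"xyz": [0,0,0],"twist": [0,0,0]},
    {"grip": 1,"xyz": [0,0,0],"twist": [0,0,0]},
    {"grip": 1,"xyz": [0,0,0],"twist": [0,0,0]},
    {"grip": 1,"xyz": [0,0,0],"twist": [0,0,0]}
  ]
}}

```text
clock: 3.75
position: [0.5, 0.2402, 0.032]
ee_rot: [2.183, 1.891, -0.381]
force: [0.3, -0.8, 0.1]
width: 0.151
```

```bash
python3 - <<'E'
from h import *
s=arm.observe();np.save("grasp.npy",np.r_[s["position"],s["ee_rot"]]);print(s["position"],s["ee_rot"],s["width"],s["force"])
plan(s["position"]+[0,0,.12],R.from_rotvec(s["ee_rot"]).as_matrix())
E
```

```text
[0.5    0.2402 0.032 ] [ 2.1829  1.891  -0.3806] 0.1510944326346778 [ 0.3391 -0.7772  0.0612]
xyz [-0.6807  0.0047 -1.8806] |mm| 119.99999999999999 twist [0. 0. 0.] rows>= 1.9199999999999997
```

Request:
{"api": "jog_arm", "payload": {
  "moves": [
    {"xyz": [-0.17,0,-0.47],"twist": [0,0,0],"grip": 1},
    {"xyz": [-0.34,0,-0.94],"twist": [0,0,0],"grip": 1},
    {"xyz": [-0.51,0,-1.41],"twist": [0,0,0],"grip": 1},
    {"xyz": [-0.68,0,-1.88],"twist": [0,0,0],"grip": 1},
    {"xyz": [-0.68,0,-1.88],"twist": [0,0,0],"grip": 1}
  ]
}}

```text
clock: 4.38
position: [0.5008, 0.2408, 0.1537]
ee_rot: [2.184, 1.891, -0.375]
force: [0.0, 0.1, -1.2]
width: 0.148
```

```bash
python3 - <<'E'
from h import *
s=arm.observe();print(s["position"],s["ee_rot"],s["width"],s["force"])
# lifter pose in tool frame from grasp
g=np.load("grasp.npy");RG=R.from_rotvec(g[3:]).as_matrix()
h=np.radians(-98);X=np.array([np.cos(h),np.sin(h),0]);L=np.column_stack([X,np.cross([0,0,1],X),[0,0,1]])
RTL=RG.T@L;pTL=RG.T@(np.array([.5007,.2423,.040])-g[:3]);np.savez("tl.npz",R=RTL,p=pTL);print(RTL,pTL)
M=Rt(9.3,20)  # after tilt of 40 more, blade level, jig heading -80.7
jx=np.array([.162,-.987,0]);o=np.array([.513,-.1545,0])
tip=o+jx*(-.16)+[0,0,.12]
Lr=M@RTL
print("lifter x,z",Lr[:,0],Lr[:,2], "blade dir",Lr@[np.cos(.698),0,np.sin(.698)])
p=tip-Lr@[.1225,0,.0482]-M@pTL;print(p);plan(p,M)
E
```

```text
[0.5008 0.2408 0.1537] [ 2.1839  1.891  -0.375 ] 0.14844398743385617 [ 0.008   0.1393 -1.1676]
[[-0.9403  0.0037 -0.3403]
 [ 0.003   1.      0.0024]
 [ 0.3404  0.0012 -0.9403]] [-0.0007  0.0004 -0.0083]
lifter x,z [ 0.127  -0.7566 -0.6414] [ 0.106  -0.6326  0.7672] blade dir [ 0.1654 -0.9862  0.0016]
[0.4655 0.13   0.1541]
xyz [-1.803  -0.3206  0.639 ] |mm| 116.37519539745502 twist [ 0.0323  3.9458 -1.7828] rows>= 4.04670427323295
```

Request:
{"api": "jog_arm", "payload": {
  "moves": [
    {"xyz": [-0.36,-0.06,0.13],"twist": [0,0.79,-0.36],"grip": 1},
    {"xyz": [-0.72,-0.13,0.26],"twist": [0,1.58,-0.71],"grip": 1},
    {"xyz": [-1.08,-0.19,0.39],"twist": [0.01,2.37,-1.07],"grip": 1},
    {"xyz": [-1.44,-0.26,0.52],"twist": [0.02,3.16,-1.42],"grip": 1},
    {"xyz": [-1.8,-0.32,0.64],"twist": [0.03,3.95,-1.78],"grip": 1}
  ]
}}

```text
clock: 5.0
position: [0.4641, 0.131, 0.1518]
ee_rot: [-1.863, -2.178, -0.308]
force: [-0.9, -0.1, -1.4]
width: 0.152
```

```bash
cat >> h.py <<'E'
def tipplan(x,z,pitch=0,yaw=9.3,y=0,o=(.513,-.1545),show=True):
    """tip at jig (x,y,z), blade pitched up by pitch deg"""
    t=np.load("tl.npz");M=Rt(yaw,20-pitch);Lr=M@t["R"]
    a=np.radians(-80.7);jx=np.array([np.cos(a),np.sin(a),0]);jy=np.array([-np.sin(a),np.cos(a),0])
    tip=np.r_[o,0]+jx*x+jy*y+[0,0,z]
    p=tip-Lr@[.1225,0,.0482]-M@t["p"];plan(p,M)
def project(n,P):
    p=arm.camera_params(n);q=np.linalg.inv(p["T"])@np.r_[P,1];u=p["mtx"]@q[:3];return u[:2]/u[2]
def tipnow():
    t=np.load("tl.npz");s=arm.observe();M=R.from_rotvec(s["ee_rot"]).as_matrix();Lr=M@t["R"]
    return s["position"]+M@t["p"]+Lr@[.1225,0,.0482],Lr
E
python3 - <<'E'
from h import *
s=arm.observe();print(s["clock"],s["position"],s["joints"],s["width"])
t,L=tipnow();print(t,L@[np.cos(.698),0,np.sin(.698)],project("top",t),project("scene",t))
a=arm.get_image("top");b=arm.get_image("scene")
u=project("top",t);v=project("scene",t)
c=cv2.resize(a[200:280,215:345],(780,480),interpolation=cv2.INTER_CUBIC)
d=cv2.resize(b[170:290,230:370],(700,600),interpolation=cv2.INTER_CUBIC)
cv2.imwrite("pics/t3.png",c);cv2.imwrite("pics/s3.png",d)
E
```

```text
5.0 [0.4641 0.131  0.1518] [-0.3327  0.3382  0.2447  2.0501 -0.5558  0.8705  0.4419] 0.1523412247144798
[0.4849 0.0039 0.1194] [ 0.1602 -0.987   0.0149] [242.8209 252.5121] [308.7093 222.6637]
```

View pics/t3.png

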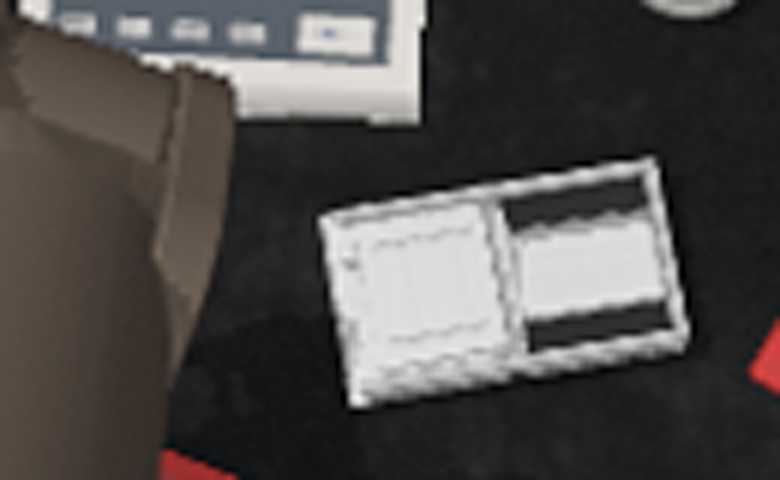

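View pics/s3.png

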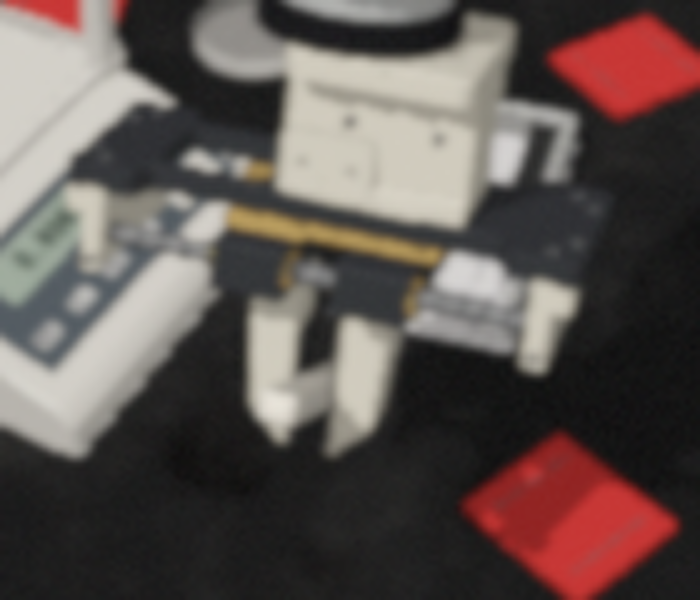

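The top view shows the jig unchanged, with corners matching the earlier ones. The scene crop shows the gripper holding the handle at (300,390), with the balance's corner to the left.

```bash
python3 - <<'E'
from h import *
from scipy.optimize import least_squares
px=np.array([(268.5,235.9),(324.3,226.3),(329.7,257.8),(273.9,267.3)])
def corners(q,zs):
    a=q[2];jx=np.array([np.cos(a),np.sin(a),0]);jy=np.array([-np.sin(a),np.cos(a),0])
    return [project("top",np.r_[q[:2],z]+jx*x+jy*y) for (x,y),z in zip([(-83,48),(85,48),(85,-48),(-83,-48)],zs) for x,y in [(x/1e3,y/1e3)]]
for zs in((.023,.023,0,0),(.023,.023,.023,.023),(.023,.038,0.0,.0),(.016,.023,.0,.0)):
    r=least_squares(lambda q:(np.array(corners(q,zs))-px).ravel(),[.513,-.1545,-1.41]);print(zs,r.x[:2],np.degrees(r.x[2]),r.fun.reshape(-1,2).tolist(), r.cost)
f=lambda u,v:(262+u/7,226+(v-300)/7)
for p in((290,388),(425,368),(290,494),(445,470)):print(onz("top",f(*p),.016))
A=(onz("top",f(290,388),.016)+onz("top",f(290,494),.016))/2;B=(onz("top",f(425,368),.016)+onz("top",f(425,473),.016))/2
d=B-A;print("midline",A,B,np.degrees(np.arctan2(d[1],d[0])))
# carrier outline: guess corners crop
for p in((62,385),(235,352),(262,520),(105,548)):print("car",onz("top",f(*p),.022))
E
```

```text
(0.023, 0.023, 0, 0) [ 0.5144 -0.1544] -80.33181736898074 [[0.2516591507330759, -0.5741418676496153], [-0.29545465116120795, -0.422092271612172], [-0.30841241904903427, 0.4609949198439267], [0.34961721389549894, 0.5374848838510502]] 0.6885916409747047
(0.023, 0.023, 0.023, 0.023) [ 0.5133 -0.1538] -80.5531580188282 [[0.09075563028233091, -0.3198348694122046], [-0.4072748081642885, 0.039903656024108614], [0.34233405078418855, 0.12192058288866292], [-0.031145002319419746, 0.15124526112310832]] 0.21694918514455508
(0.023, 0.038, 0.0, 0.0) [ 0.5137 -0.154 ] -80.50044147333804 [[0.15131602274573197, -0.43610859686015147], [0.1526243190409673, -1.0389960547188082], [-0.46438755304222923, 0.7780519960824677], [0.15663742481740428, 0.6935980193923683]] 1.321264217432895
(0.016, 0.023, 0.0, 0.0) [ 0.5147 -0.1544] -80.47847613956112 [[0.32395197954758714, -0.3705262898553201], [-0.25746582255368367, -0.4511359727314357], [-0.35088008672073556, 0.44536763031874216], [0.28342157807122703, 0.37923624925127797]] 0.5288320086288887
[ 0.5388 -0.1683  0.016 ]
[ 0.5473 -0.2262  0.016 ]
[ 0.4933 -0.1676  0.016 ]
[ 0.5034 -0.2337  0.016 ]
midline [ 0.5161 -0.1679  0.016 ] [ 0.5247 -0.2257  0.016 ] -81.4787673160676
car [ 0.5394 -0.0708  0.022 ]
car [ 0.5535 -0.1447  0.022 ]
car [ 0.4817 -0.1553  0.022 ]
car [ 0.47  -0.089  0.022]
```

```bash
sed -i 's/o=(.513,-.1545)/o=(.5135,-.154)/' h.py; python3 - <<'E'
from h import *
tipplan(-.105,.03)
E
```

```text
xyz [-1.2415  0.0617  1.1003] |mm| 99.60221814642149 twist [-0.0152  0.0959 -0.1065] rows>= 1.5936354903427439
```

Request:
{"api": "jog_arm", "payload": {
  "moves": [
    {"xyz": [-0.4,0.02,0.37],"twist": [0,0.05,-0.05],"grip": 1},
    {"xyz": [-0.8,0.04,0.73],"twist": [0,0.1,-0.1],"grip": 1},
    {"xyz": [-1.24,0.06,1.1],"twist": [0,0.1,-0.1],"grip": 1},
    {"xyz": [-1.24,0.06,1.1],"twist": [0,0.1,-0.1],"grip": 1}
  ]
}}

```text
clock: 5.6
position: [0.4737, 0.083, 0.0631]
ee_rot: [-1.841, -2.18, -0.315]
force: [-0.2, -0.0, -0.5]
width: 0.151
```

```bash
python3 - <<'E'
from h import *
t,L=tipnow();print(t,L@[np.cos(.698),0,np.sin(.698)],arm.observe()["force"],arm.observe()["joints"]);tipplan(-.105,.03)
print(project("top",t),project("scene",t))
a=arm.get_image("top");b=arm.get_image("scene")
c=np.hstack([cv2.resize(a[215:275,225:305],(440,330),interpolation=cv2.INTER_CUBIC),cv2.resize(b[165:255,270:367],(356,330),interpolation=cv2.INTER_CUBIC)])
cv2.imwrite("pics/t4.png",c)
E
```

```text
[ 0.496  -0.0435  0.0291] [ 0.1727 -0.985   0.0024] [-0.1813 -0.0276 -0.5351] [-0.1795  0.5024  0.1969  2.0901 -0.6718  0.7463  0.7088]
xyz [-0.1029  0.0007 -0.0549] |mm| 6.996850995331767 twist [-0.0564  0.0048  0.0247] rows>= 0.11194961592530826
[261.5117 252.3951] [311.7058 236.1462]
```

View pics/t4.png

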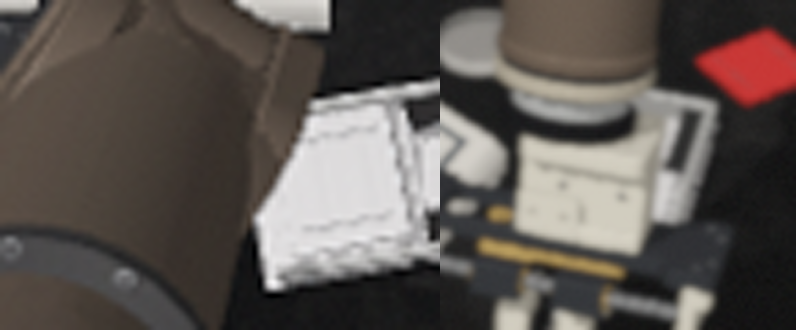

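Both views are blocked by the arm and show no sign of contact; the wrist and hand sit over the open end as planned. I'll go on by geometry and force.

```bash
python3 - <<'E'
from h import *
tipplan(-.1,.0095);tipplan(-.07,.0095);tipplan(-.042,.0095)
E
```

```text
xyz [-0.3356 -0.0216  0.2636] |mm| 25.63620243154599 twist [-0.0411 -0.0023  0.046 ] rows>= 0.41017923890473584
xyz [-0.8053 -0.0266  0.0924] |mm| 48.66284148716389 twist [-0.0411 -0.0023  0.046 ] rows>= 0.7786054637946223
xyz [-1.2438 -0.0313 -0.0673] |mm| 74.75876040303837 twist [-0.0411 -0.0023  0.046 ] rows>= 1.1961401664486138
```

Request:
{"api": "jog_arm", "payload": {
  "moves": [
    {"xyz": [-0.15,0,0.13],"twist": [-0.04,0,0.04],"grip": 1},
    {"xyz": [-0.33,-0.02,0.26],"twist": [-0.04,0,0.04],"grip": 1},
    {"xyz": [-0.33,-0.02,0.26],"twist": [-0.04,0,0.04],"grip": 1}
  ]
}}

```text
clock: 6.08
position: [0.4758, 0.07, 0.0433]
ee_rot: [-1.85, -2.178, -0.327]
force: [0.4, 0.3, 0.0]
width: 0.146
```

```bash
python3 - <<'E'
from h import *
t,L=tipnow();print(t,L@[np.cos(.698),0,np.sin(.698)],arm.observe()["force"])
tipplan(-.1,.0095);tipplan(-.07,.0095);tipplan(-.042,.0095)
E
```

```text
[ 0.4975 -0.0566  0.0092] [ 0.1654 -0.9862  0.0016] [0.4216 0.2869 0.0228]
xyz [0.0211 0.0019 0.003 ] |mm| 1.2828292930628222 twist [ 0.0038 -0.0004  0.0017] rows>= 0.020525268689005154
xyz [-0.4487  0.0019 -0.1681] |mm| 28.75155490699968 twist [ 0.0038 -0.0004  0.0017] rows>= 0.46002487851199486
xyz [-0.8873  0.0019 -0.3277] |mm| 56.750839208834215 twist [ 0.0038 -0.0004  0.0017] rows>= 0.9080134273413475
```

Request:
{"api": "jog_arm", "payload": {
  "moves": [
    {"xyz": [-0.22,0,-0.08],"grip": 1,"twist": [0,0,0]},
    {"xyz": [-0.44,0,-0.165],"grip": 1,"twist": [0,0,0]},
    {"xyz": [-0.66,0,-0.245],"grip": 1,"twist": [0,0,0]},
    {"xyz": [-0.89,0,-0.33],"grip": 1,"twist": [0,0,0]},
    {"xyz": [-0.89,0,-0.33],"grip": 1,"twist": [0,0,0]}
  ]
}}

```text
clock: 6.7
position: [0.486, 0.0128, 0.0443]
ee_rot: [-1.852, -2.178, -0.329]
force: [0.3, 1.1, -0.8]
width: 0.149
```

```bash
python3 - <<'E'
from h import *
t,L=tipnow();s=arm.observe();print(s["clock"],t,L@[np.cos(.698),0,np.sin(.698)],s["force"],s["ft_torque"],s["joints"])
r=.042
for ph in (0,10,25,45,65,80,90,100):
    c,q=np.cos(np.radians(ph)),np.sin(np.radians(ph))
    print(ph,end=" ");tipplan(-r*c,(.0155 if ph else .0095)+r*q-.0055*min(1,ph/25)*(r and 1)*1.0)
E
```

```text
6.7 [ 0.5075 -0.1138  0.0103] [ 0.1642 -0.9864  0.0022] [ 0.2723  1.1359 -0.792 ] [-0.4575 -0.019  -0.0002] [-0.0458  0.5564  0.2095  2.058  -0.6685  0.7638  0.8425]
0 xyz [ 0.0171 -0.0117  0.0184] |mm| 1.6621870522622226 twist [ 0.0144  0.0032 -0.0024] rows>= 0.026594992836195562
10 xyz [ 0.0702 -0.0112 -0.159 ] |mm| 10.448091890094242 twist [ 0.0144  0.0032 -0.0024] rows>= 0.16716947024150786
25 xyz [ 0.0593 -0.0109 -0.2898] |mm| 17.7620281423905 twist [ 0.0144  0.0032 -0.0024] rows>= 0.28419245027824797
45 xyz [-0.0037 -0.0103 -0.5246] |mm| 31.48384605911455 twist [ 0.0144  0.0032 -0.0024] rows>= 0.5037415369458328
65 xyz [-0.1433 -0.0097 -0.7237] |mm| 44.267764330935414 twist [ 0.0144  0.0032 -0.0024] rows>= 0.7082842292949666
80 xyz [-0.2883 -0.0094 -0.8348] |mm| 52.996966287810665 twist [ 0.0144  0.0032 -0.0024] rows>= 0.8479514606049706
90 xyz [-0.3989 -0.0092 -0.8863] |mm| 58.322343246153515 twist [ 0.0144  0.0032 -0.0024] rows>= 0.9331574919384562
100 xyz [-0.5168 -0.0091 -0.9179] |mm| 63.20445612452795 twist [ 0.0144  0.0032 -0.0024] rows>= 1.0112712979924472
```

Request:
{"api": "jog_arm", "payload": {
  "moves": [
    {"xyz": [0.07,-0.01,-0.16],"grip": 1,"twist": [0,0,0]},
    {"xyz": [0.06,-0.01,-0.29],"grip": 1,"twist": [0,0,0]},
    {"xyz": [0.03,-0.01,-0.41],"grip": 1,"twist": [0,0,0]},
    {"xyz": [0,-0.01,-0.52],"grip": 1,"twist": [0,0,0]},
    {"xyz": [0,-0.01,-0.52],"grip": 1,"twist": [0,0,0]}
  ]
}}

```text
clock: 7.32
position: [0.487, 0.0035, 0.0741]
ee_rot: [-1.85, -2.18, -0.329]
force: [0.3, 0.4, -0.8]
width: 0.147
```

```bash
python3 - <<'E'
from h import *
t,L=tipnow();s=arm.observe();print(s["clock"],t,L@[np.cos(.698),0,np.sin(.698)],s["force"],s["ft_torque"])
a=arm.get_image("top");b=arm.get_image("scene")
c=np.hstack([cv2.resize(a[215:275,260:340],(440,330),interpolation=cv2.INTER_CUBIC),cv2.resize(b[165:255,280:367],(320,330),interpolation=cv2.INTER_CUBIC)])
cv2.imwrite("pics/t5.png",c)
E
```

```text
7.325 [ 0.5088 -0.123   0.04  ] [ 0.1661 -0.9861  0.0017] [ 0.269   0.3828 -0.8306] [-0.4267 -0.0722  0.0008]
```

View pics/t5.png

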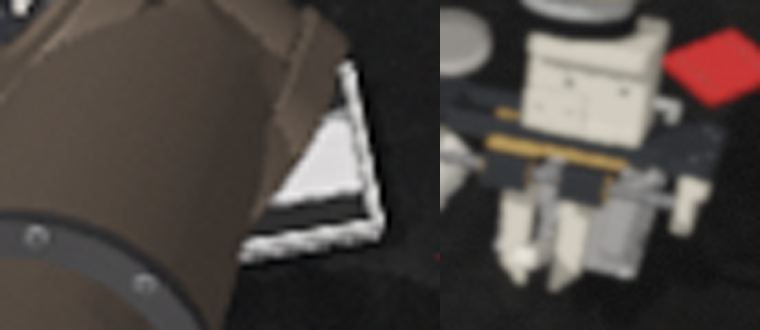

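The scene crop shows the plate raised and leaning, grey at about (620,220) behind the fingers; the jig's receiving half is still free. I'll carry on along the arc.

```bash
python3 - <<'E'
from h import *
for x,z in((-.020,.047),(-.010,.051),(0,.053),(.01,.053),(.02,.052),(.03,.05)): tipplan(x,z)
E
```

```text
xyz [-0.1429  0.0023 -0.1848] |mm| 14.016137407212327 twist [ 0.0083 -0.0024  0.0101] rows>= 0.22425819851539722
xyz [-0.2767  0.0022 -0.3045] |mm| 24.68501221615356 twist [ 0.0083 -0.0024  0.0101] rows>= 0.39496019545845695
xyz [-0.4219  0.0021 -0.3928] |mm| 34.588044239792026 twist [ 0.0083 -0.0024  0.0101] rows>= 0.5534087078366724
xyz [-0.5785  0.0019 -0.4499] |mm| 43.970456405231175 twist [ 0.0083 -0.0024  0.0101] rows>= 0.7035273024836988
xyz [-0.7408  0.0016 -0.4913] |mm| 53.33396569353386 twist [ 0.0083 -0.0024  0.0101] rows>= 0.8533434510965417
xyz [-0.9088  0.0014 -0.5171] |mm| 62.73488172203673 twist [ 0.0083 -0.0024  0.0101] rows>= 1.0037581075525877
```

Request:
{"api": "jog_arm", "payload": {
  "moves": [
    {"xyz": [-0.07,0,-0.1],"grip": 1,"twist": [0,0,0]},
    {"xyz": [-0.14,0,-0.18],"grip": 1,"twist": [0,0,0]},
    {"xyz": [-0.21,0,-0.25],"grip": 1,"twist": [0,0,0]},
    {"xyz": [-0.28,0,-0.3],"grip": 1,"twist": [0,0,0]},
    {"xyz": [-0.35,0,-0.35],"grip": 1,"twist": [0,0,0]}
  ]
}}

```text
clock: 8.05
position: [0.491, -0.0231, 0.0862]
ee_rot: [-1.849, -2.179, -0.328]
force: [-0.1, -0.2, -0.9]
width: 0.149
```

Request:
{"api": "jog_arm", "payload": {
  "moves": [
    {"xyz": [-0.07,0,-0.04],"grip": 1,"twist": [0,0,0]},
    {"xyz": [-0.14,0,-0.07],"grip": 1,"twist": [0,0,0]},
    {"xyz": [-0.21,0,-0.09],"grip": 1,"twist": [0,0,0]},
    {"xyz": [-0.28,0,-0.11],"grip": 1,"twist": [0,0,0]},
    {"xyz": [-0.35,0,-0.13],"grip": 1,"twist": [0,0,0]}
  ]
}}

```text
clock: 8.68
position: [0.4946, -0.045, 0.0862]
ee_rot: [-1.849, -2.179, -0.328]
force: [-0.2, 0.5, -0.4]
width: 0.149
```

```bash
python3 - <<'E'
from h import *
t,L=tipnow();s=arm.observe();print(s["clock"],t,L@[np.cos(.698),0,np.sin(.698)],s["force"],s["ft_torque"])
tipplan(.02,.052);tipplan(.03,.05)
a=arm.get_image("top");b=arm.get_image("scene")
c=np.hstack([cv2.resize(a[215:275,260:340],(440,330),interpolation=cv2.INTER_CUBIC),cv2.resize(b[165:255,280:367],(320,330),interpolation=cv2.INTER_CUBIC)])
cv2.imwrite("pics/t6.png",c)
E
```

```text
8.675 [ 0.5165 -0.1715  0.0521] [ 0.1665 -0.986   0.0013] [-0.1721  0.4657 -0.44  ] [-0.4991  0.0247 -0.0422]
xyz [-0.0353  0.002  -0.0101] |mm| 2.2087770976896053 twist [ 0.0079 -0.0023  0.0096] rows>= 0.03534043356303369
xyz [-0.2033  0.0018 -0.0359] |mm| 12.389269359686852 twist [ 0.0079 -0.0023  0.0096] rows>= 0.19822830975498962
```

View pics/t6.png

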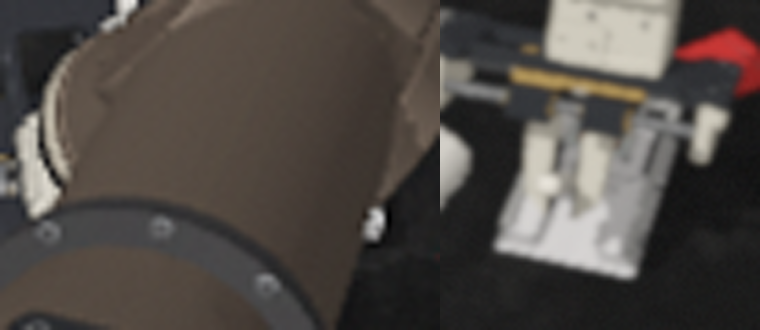

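The scene crop shows the start deck empty, with bare ledges and channel at (570,240), so the carrier is past it. I'll push a little further, then back off and look.

Request:
{"api": "jog_arm", "payload": {
  "moves": [
    {"xyz": [-0.15,0,-0.03],"grip": 1,"twist": [0,0,0]},
    {"xyz": [-0.28,0,-0.05],"grip": 1,"twist": [0,0,0]},
    {"xyz": [-0.28,0,-0.05],"grip": 1,"twist": [0,0,0]}
  ]
}}

```text
clock: 9.15
position: [0.4975, -0.0624, 0.0832]
ee_rot: [-1.851, -2.179, -0.328]
force: [-0.7, -0.2, -1.3]
width: 0.149
```

```bash
python3 - <<'E'
from h import *
t,L=tipnow();s=arm.observe();print(s["clock"],t,s["force"])
tipplan(.0,.12);tipplan(-.2,.16)
E
```

```text
9.15 [ 0.5191 -0.189   0.0491] [-0.6708 -0.2134 -1.2775]
xyz [ 0.9585  0.0045 -0.9089] |mm| 79.25373140197252 twist [0.0099 0.0012 0.0026] rows>= 1.2680597024315603
xyz [ 4.3189  0.0051 -0.396 ] |mm| 260.22246392681353 twist [0.0099 0.0012 0.0026] rows>= 4.1635594228290165
```

Request:
{"api": "jog_arm", "payload": {
  "moves": [
    {"xyz": [0.45,0,-0.45],"grip": 1,"twist": [0,0,0]},
    {"xyz": [0.96,0,-0.9],"grip": 1,"twist": [0,0,0]},
    {"xyz": [1.9,0,-0.75],"grip": 1,"twist": [0,0,0]},
    {"xyz": [2.85,0,-0.6],"grip": 1,"twist": [0,0,0]},
    {"xyz": [3.7,0,-0.5],"grip": 1,"twist": [0,0,0]}
  ]
}}

```text
clock: 9.78
position: [0.4641, 0.1364, 0.1881]
ee_rot: [-1.848, -2.18, -0.329]
force: [0.8, 1.3, -0.8]
width: 0.149
```

```bash
python3 - <<'E'
from h import *
t,L=tipnow();s=arm.observe();print(s["clock"],s["position"],t,s["force"])
for x in np.array([[-83,48],[85,48],[85,-48],[-83,-48]])/1e3: pass
a=arm.get_image("top");b=arm.get_image("scene")
c=np.hstack([cv2.resize(a[220:275,260:336],(456,330),interpolation=cv2.INTER_CUBIC),cv2.resize(b[175:250,290:360],(308,330),interpolation=cv2.INTER_CUBIC)])
cv2.imwrite("pics/t7.png",c)
E
```

```text
9.775 [0.4641 0.1364 0.1881] [0.486  0.0099 0.1539] [ 0.8265  1.2702 -0.8374]
```

View pics/t7.png

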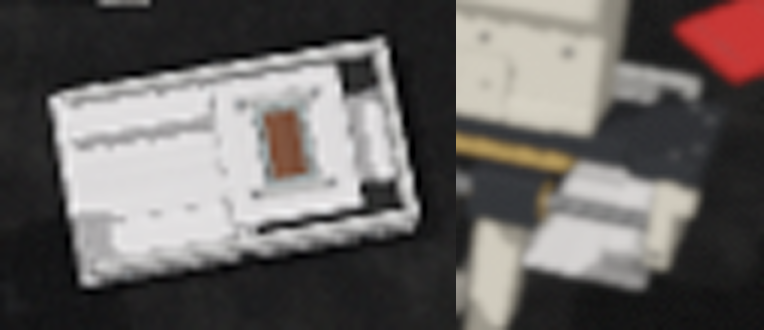

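The top crop shows the carrier turned over, glass side up, on the receiving deck, centre about (290,143) in the crop. Corners are roughly (216,82), (340,65), (362,205) and (238,225).

```bash
python3 - <<'E'
from h import *
a=np.radians(-80.6);o=np.array([.5135,-.154])
for p in((285,143),(216,82),(340,65),(362,205),(238,225)):
    q=onz("top",(260+p[0]/6,220+p[1]/6),.022)[:2]-o
    print(p,"jig x,y",q@[np.cos(a),np.sin(a)],q@[-np.sin(a),np.cos(a)])
g=np.load("grasp.npy");t=np.r_[g[:3]+[0,0,.12]];M=R.from_rotvec(g[3:]).as_matrix()
plan(t,M)
E
```

```text
(285, 143) jig x,y 0.026846462306797745 0.004212494629776773
(216, 82) jig x,y -0.0015421874195713043 0.0400222139163468
(340, 65) jig x,y 0.06095393604393707 0.03821149183176973
(362, 205) jig x,y 0.058736656176846994 -0.03236384865552222
(238, 225) jig x,y -0.003281603034177346 -0.031938244774221095
xyz [1.2258 0.8868 1.1099] |mm| 112.58664607532059 twist [-0.0012 -3.9811  1.8399] rows>= 4.09882766694494
```

Request:
{"api": "jog_arm", "payload": {
  "moves": [
    {"xyz": [0.25,0.18,0.22],"grip": 1,"twist": [0,-0.8,0.37]},
    {"xyz": [0.5,0.36,0.44],"grip": 1,"twist": [0,-1.6,0.74]},
    {"xyz": [0.75,0.54,0.67],"grip": 1,"twist": [0,-2.4,1.1]},
    {"xyz": [1.0,0.72,0.9],"grip": 1,"twist": [0,-3.2,1.48]},
    {"xyz": [1.23,0.89,1.11],"grip": 1,"twist": [0,-3.98,1.84]}
  ]
}}

```text
clock: 10.5
position: [0.5031, 0.2348, 0.1506]
ee_rot: [2.188, 1.876, -0.388]
force: [0.3, 0.6, -0.7]
width: 0.15
```

Request:
{"api": "jog_arm", "payload": {
  "moves": [
    {"xyz": [0,0,0],"grip": 1,"twist": [0,0,0]},
    {"xyz": [0,0,0],"grip": 1,"twist": [0,0,0]}
  ]
}}

```text
clock: 10.75
position: [0.5026, 0.2331, 0.1499]
ee_rot: [2.19, 1.881, -0.387]
force: [0.2, -0.6, -0.8]
width: 0.145
```

```bash
python3 - <<'E'
from h import *
g=np.load("grasp.npy");M=R.from_rotvec(g[3:]).as_matrix()
s=arm.observe();print(s["position"],s["force"])
plan(g[:3]+[0,0,.12],M);plan(g[:3]+[0,0,.03],M)
a=arm.get_image("wrist");cv2.imwrite("pics/w8.png",a)
# handle edges in the wrist picture: columns of bright pixels per row in a band ahead of the fingers
for r in range(110,270,12):
    row=a[r,250:330].min(1).astype(int);k=np.where(row>150)[0]; print(r,(k.min()+250,k.max()+250) if len(k) else None)
E
```

```text
[0.5026 0.2331 0.1499] [ 0.1781 -0.6417 -0.847 ]
xyz [ 0.0925 -0.0609 -0.0704] |mm| 7.871136518067527 twist [-0.0219  0.0233 -0.0441] rows>= 0.12593818428908043
xyz [ 0.6087 -0.063   1.338 ] |mm| 88.27852001615679 twist [-0.0219  0.0233 -0.0441] rows>= 1.4124563202585085
110 None
122 None
134 (np.int64(250), np.int64(254))
146 (np.int64(250), np.int64(299))
158 (np.int64(250), np.int64(301))
170 (np.int64(250), np.int64(302))
182 (np.int64(251), np.int64(301))
194 (np.int64(263), np.int64(301))
206 (np.int64(263), np.int64(300))
218 (np.int64(264), np.int64(298))
230 (np.int64(265), np.int64(298))
242 (np.int64(252), np.int64(296))
254 (np.int64(266), np.int64(296))
266 None
```

```bash
python3 - <<'E'
from h import *
t=np.load("tl.npz");p=arm.camera_params("wrist");K=p["mtx"]
for P in([-.065,0,.006],[-.065,.007,.006],[-.065,-.007,.006],[-.065,0,-.006],[-.03,.007,.006],[-.03,-.007,.006]):
    q=np.linalg.inv(p["T_tool_cam"])@np.r_[t["p"]+t["R"]@P,1];q=q[:3];th=np.arctan2(np.hypot(*q[:2]),q[2]);u=q[:2]/np.hypot(*q[:2])*th*K[0,0]+K[:2,2];print(P,u)
a=cv2.imread("pics/w8.png");print(a[132:156:2,282].tolist())
E
```

```text
[-0.065, 0, 0.006] [283.571  148.8269]
[-0.065, 0.007, 0.006] [304.186  148.8443]
[-0.065, -0.007, 0.006] [262.932 148.974]
[-0.065, 0, -0.006] [283.2416 136.1478]
[-0.03, 0.007, 0.006] [301.1386 230.7161]
[-0.03, -0.007, 0.006] [265.8084 230.885 ]
[[107, 110, 112], [108, 111, 113], [108, 111, 113], [110, 113, 114], [108, 110, 111], [175, 187, 194], [218, 230, 236], [224, 236, 240], [232, 241, 245], [244, 250, 252], [252, 254, 254], [253, 255, 255]]
```

Request:
{"api": "jog_arm", "payload": {
  "moves": [
    {"xyz": [0.09,-0.06,-0.07],"grip": 1,"twist": [-0.02,0.02,-0.04]},
    {"xyz": [0.26,-0.06,0.4],"grip": 1,"twist": [-0.02,0.02,-0.04]},
    {"xyz": [0.43,-0.06,0.87],"grip": 1,"twist": [-0.02,0.02,-0.04]},
    {"xyz": [0.61,-0.06,1.34],"grip": 1,"twist": [-0.02,0.02,-0.04]},
    {"xyz": [0.61,-0.06,1.34],"grip": 1,"twist": [-0.02,0.02,-0.04]}
  ]
}}

```text
clock: 11.42
position: [0.4992, 0.2401, 0.0615]
ee_rot: [2.185, 1.89, -0.384]
force: [0.4, -0.6, -1.0]
width: 0.146
```

```bash
python3 - <<'E'
from h import *
g=np.load("grasp.npy");M=R.from_rotvec(g[3:]).as_matrix()
s=arm.observe();print(s["position"],s["force"])
plan(g[:3]+[0,0,.01],M);plan(g[:3]+[0,0,.0],M)
E
```

```text
[0.4992 0.2401 0.0615] [ 0.3988 -0.5558 -1.0365]
xyz [0.1147 0.013  0.3047] |mm| 19.54787371274561 twist [-0.0124  0.0063 -0.0059] rows>= 0.31276597940392975
xyz [0.1716 0.0129 0.4613] |mm| 29.541981846861262 twist [-0.0124  0.0063 -0.0059] rows>= 0.4726717095497802
```

Request:
{"api": "jog_arm", "payload": {
  "moves": [
    {"xyz": [0.06,0.01,0.15],"grip": 1,"twist": [-0.01,0,0]},
    {"xyz": [0.11,0.01,0.3],"grip": 1,"twist": [-0.01,0,0]},
    {"xyz": [0.14,0.01,0.38],"grip": 1,"twist": [-0.01,0,0]},
    {"xyz": [0.17,0.01,0.455],"grip": 1,"twist": [-0.01,0,0]},
    {"xyz": [0.17,0.01,0.455],"grip": 1,"twist": [-0.01,0,0]}
  ]
}}

```text
clock: 12.05
position: [0.5009, 0.2412, 0.0328]
ee_rot: [2.182, 1.889, -0.379]
force: [0.2, -1.1, -1.1]
width: 0.148
```

Request:
{"api": "jog_arm", "payload": {
  "moves": [
    {"xyz": [0,0,0.01],"grip": 1,"twist": [0,0,0]},
    {"xyz": [0,0,0.01],"grip": 0.4,"twist": [0,0,0]},
    {"xyz": [0,0,0.01],"grip": 0,"twist": [0,0,0]},
    {"xyz": [0,0,0.01],"grip": -0.4,"twist": [0,0,0]},
    {"xyz": [0,0,0.01],"grip": -0.4,"twist": [0,0,0]}
  ]
}}

```text
clock: 12.68
position: [0.501, 0.2411, 0.0326]
ee_rot: [2.183, 1.89, -0.378]
force: [0.3, -0.1, -1.4]
width: 0.533
```

Request:
{"api": "jog_arm", "payload": {
  "moves": [
    {"xyz": [0,0,0],"grip": -0.4,"twist": [0,0,0]},
    {"xyz": [0,0,-0.4],"grip": -0.4,"twist": [0,0,0]},
    {"xyz": [0,0,-1],"grip": -0.4,"twist": [0,0,0]},
    {"xyz": [0,0,-1.8],"grip": -0.4,"twist": [0,0,0]},
    {"xyz": [0,0,-2.6],"grip": -0.4,"twist": [0,0,0]}
  ]
}}

```text
clock: 13.3
position: [0.5077, 0.294, 0.1806]
ee_rot: [2.183, 1.889, -0.379]
force: [1.0, 0.7, -0.6]
width: 0.703
```

```bash
python3 - <<'E'
from h import *
s=arm.observe();print(s["clock"],s["position"],s["force"],s["width"],s["joints"])
plan([.30,.32,.25],Rt(20))
E
```

```text
13.3 [0.5077 0.294  0.1806] [ 1.0468  0.6604 -0.5521] 0.7027982239695906 [-1.0245  0.5954  0.4342  1.5754  0.0118  1.2592 -0.7773]
xyz [-0.4594 -3.4832 -1.0799] |mm| 220.53601628632677 twist [-0.4653  1.9556 -2.795 ] rows>= 3.5285762605812283
```

Request:
{"api": "jog_arm", "payload": {
  "moves": [
    {"xyz": [-0.1,-0.7,-0.22],"grip": -0.4,"twist": [-0.09,0.39,-0.56]},
    {"xyz": [-0.2,-1.4,-0.44],"grip": -0.4,"twist": [-0.18,0.78,-1.12]},
    {"xyz": [-0.3,-2.1,-0.66],"grip": -0.4,"twist": [-0.27,1.17,-1.68]},
    {"xyz": [-0.4,-2.8,-0.88],"grip": -0.4,"twist": [-0.36,1.56,-2.24]},
    {"xyz": [-0.46,-3.48,-1.08],"grip": -0.4,"twist": [-0.46,1.95,-2.8]}
  ]
}}

```text
clock: 13.92
position: [0.2989, 0.3196, 0.2493]
ee_rot: [-1.796, -2.576, -0.002]
force: [0.6, 0.7, -0.3]
width: 0.699
```

```bash
python3 - <<'E'
from h import *
s=arm.observe();print(s["clock"],s["position"])
a=arm.get_image("top");b=arm.get_image("scene");o=cv2.imread("pics/top0.png")
f=lambda i,y0,y1,x0,x1,w,h:cv2.resize(i[y0:y1,x0:x1],(w,h),interpolation=cv2.INTER_CUBIC)
c=np.vstack([np.hstack([f(o,234,270,138,210,396,198),f(a,234,270,138,210,396,198)]),
 np.hstack([f(a,220,275,260,340,396,272),f(b,180,370,210,350,396,272)])])
cv2.imwrite("pics/t9.png",c)
E
```

```text
13.925 [0.2989 0.3196 0.2493]
```

View pics/t9.png

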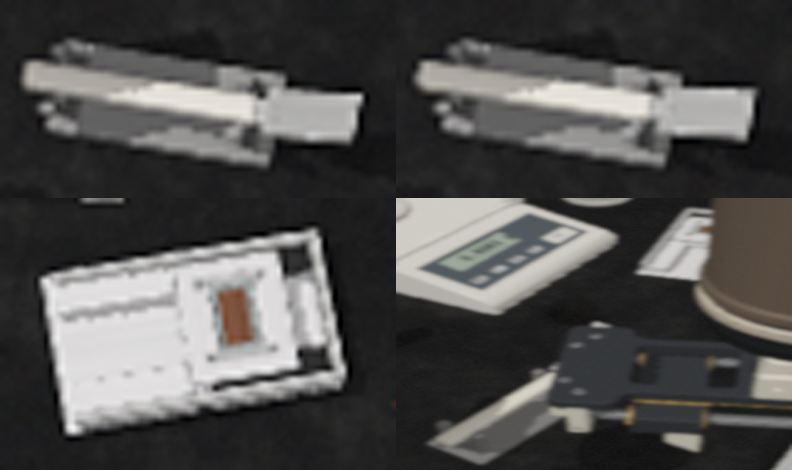

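The before and after crops of the lifter match to within about a pixel. The carrier lies glass side up, between the cheeks, where it was in the earlier look.

```bash
python3 -c "
from cell import arm
print(arm.sign_off(), arm.observe()['clock'])"
```

```text
the job is handed in; nothing more can be done
the job is handed in; nothing more can be done
```

The job is done and handed in at about 14 s on the robot's clock. I used the lifter to tip the carrier over the groove, then laid the lifter back in its rest, let go and moved the arm clear.

**Carrier:** the last top picture shows it glass side up on the receiving deck, in the same place as in the look just after tipping. From that earlier look I put its centre about 28 mm past the groove and 3–4 mm off the jig's centre line, good to a few mm. That is inside the 20–52 mm and ±8 mm limits. I judged that it lies flat from its outline; I had no direct height reading.

**Lifter:** it lies in both forks with the blade pointing the same way, and its picture matches the starting one to within about a pixel (roughly 2–3 mm). Just before placing, the wrist view suggested it sat about 3 mm further back in the grip than I had assumed, well inside the 15 mm limit.

**Not checked directly:**
- **Insertion and lift:** the arm blocked both fixed cameras, so I steered by geometry and saw the raised plate only partly behind the fingers. The force readings never rose above noise. I have no contact-force reading to confirm the blade contact for step 2.
- **Bystanders:** I did not measure the vial, dish and tweezers again at the end. The planned paths kept clear of them, and the force readings at the end of each move showed no collision.

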